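# Clamp the bioreactor lid with its quick-release band

### The arm

A 6-joint arm with a two-finger parallel gripper is mounted at the origin on the work surface. World frame = base frame: x ahead of the robot, y to its left, z up, the work surface at z = 0. Lengths are in mm, angles in rad, forces in N, time in s.
With the tool pointing down it reaches from about 300 to 775 mm from the base axis. Payload 14.6 kg.
Tool frame: the origin (TCP) lies at the very end of the fingers, on their centre line; the grasp point (between the pads) lies 19 mm behind it; z points along the fingers, y is the line along which they close (so a half turn about z gives the same grasp; the last joint's range is limited). The gripper opens to 94 mm and grips with 3 to 60 N. Pads are 16 mm wide; open, the fingers measure 119 mm over their backs; the gripper's body (75 mm by 177 mm) begins 78 mm behind the grasp point.
Start: joints at [1.222, 0.3, 1.521, -0, 1.321, -0.067], TCP at [152.944, 528.297, 205.446] pointing down, gripper open.
Joint ranges: [-3.03, 3.03], [-0.79, 2.21], [0.23, 2.52], [-1.04, 4.18], [0, 3.07], [-2.55, 2.55]. Speed limits (rad/s): [2.22, 2.22, 2.57, 3.14, 3.14, 3.14].

### API

Orientations are given as [roll, pitch, yaw] about the fixed x, y, z axes, in that order (R = Rz(yaw) Ry(pitch) Rx(roll)).
In Python, from cell import manip gives the robot as it stands. The module is installed in compiled form; this text tells all that it offers.
- The arm moves only by the shell command python3 -m inch 'ROWS' [FORCE]. ROWS is JSON, a list of rows, each an object of numbers: "gripper": the opening, from 0 (shut) to 1 (fully open); "dx", "dy", "dz": the shift along the world's x, y, z in m; "wx", "wy", "wz": the turn, a rotation vector about the world's x, y, z in degrees. A call has exactly 5 rows; each row is the pose to reach, as a shift and turn from the pose commanded when the call began; what a row does not reach only later rows make up. A row lasts 1/12 s, in which the tool goes at most 41.7 mm and 7.16 degrees, less where a joint would pass 70% of its speed; a pose out of reach is approached as far as the arm can. A call with a gripper value outside its range is refused whole. The fingers move at their own pace and stop on an object; FORCE is the grip in N (left out, the last holds). Time passes only in rows, so rows that repeat a pose let the fingers close, or fill a call up. It gives the time, the measured TCP pose, the force, the opening and the grip force at its end, in the units of the state.
- manip.read_state(): the state, without advancing time (a new reading comes with each control period).
- manip.camera(name): name is "scene" or "top"; returns the picture (384x512x3 uint8, blue, green, red); there is no depth.
- manip.camera_info(name): a dict with "camera_matrix" (3x3 intrinsics, pixels), "R" (3x3) and "t" (3): a world point X has camera coordinates R X + t. Camera axes: x right, y down, z forward; pixel columns grow to the right and rows downward; lengths in mm; the calibration is good to about 2 mm. A picture is of the moment at which its call begins. camera_info takes no time and is no camera call.
- manip.sign_off(): hands the job in; it is judged then, once.
The state is a dict: "clock": time; "joints": joint angles; "qd": joint speeds; "effort": joint torques, N m; "eef_pos": TCP position; "eef_rot": TCP orientation; "wrist_force": force on the tool from outside, world axes, zero at the start; "moment": the same for the moment, N m; "finger_gap": finger opening in mm; "finger_force": force on a finger pad.
Only numpy, scipy, OpenCV 4.12 (cv2) and the standard library are available. Lean on these libraries where they do the work, as an engineer would, in place of code of your own. Each camera call takes 0.05 s, during which the arm holds its last target. There are 200 camera calls.

### The job

The lid of the small glass bioreactor is on, but its clamp band is still slack. Screw up the three-armed nut until the cam lever first meets firm resistance about midway in its swing, when it points straight out in line with the skewer, and then swing the lever fully closed against the side of the vessel. Leave the two bottles, the tip box and the tube rack standing where they are.

Things in the scene. Friction and masses are not known exactly. Their poses are not given: they have to be found in the camera images.
- vessel: Small glass bioreactor, fixed to the bench: white heater base 152 mm dia., jar 110 mm dia., steel head plate, clamp band 132 mm dia. at 105 to 127 mm height; stirrer drive up to 179 mm, ports to 155 mm, low control unit (55 mm) behind at x +78 to +153 mm. Origin: centre of the base on the bench, z up; the band's ears are at its front (-x).
- skewer_mid (a point): Middle of the quick-release skewer: a level rod along the vessel's y at x = -88 mm, height 115.5 mm (vessel axes), through the band's two ears (y -19 to +19 mm). Nut at its +y end, cam lever at its -y end. Closing the lever draws the skewer and the nut about 10 mm towards -y.
- nut: Black three-armed hand nut on the skewer's +y end. Origin: on its axis in the middle plane of the arms (y about 60 to 74 mm in vessel axes). Arms: round bars 18 mm dia. in its own x-z plane, 120 degrees apart, one along its own +z, ends 50 mm from the axis; hub 40 mm dia., 24 mm wide. Its own y stays along the vessel's y.
- nut_arm (a point): Near the end of one arm, 41 mm from the nut's axis. Right-hand thread, 4 mm a turn: seen from its free end (+y) it tightens clockwise, the top arm going towards the vessel's -x, a front arm down. Turns with about 7 N at an arm's end (a fingertip can push the arms) and stays where left. It starts 0.65 to 1.65 turns too loose: the lever hardly bites or not at all.
- lever_pivot (a point): Vertical axis of the cam lever, in its cam barrel (31 mm dia., 24 mm high) at the -y end of the skewer: x = -88, y = -52, height 115.5 mm in vessel axes.
- lever_grip (a point): Point on the lever's middle line 75 mm from the pivot, at its height. The lever is a straight round steel bar reaching 108 mm from the pivot, 17 mm dia. from 46 mm outward, 13 mm nearer the pivot; it swings level.
- cam_lever (a joint): Lever angle, rad: 0 fully open (points to the front, 65 degrees short of straight out), 1.135 midway (straight out along the vessel's -y, in line with the skewer), 2.27 fully closed (65 degrees past, beside the jar). Grows anticlockwise seen from above. Starts at 0 to 0.5. Free, it moves with about 1 N and stays where left.
- band (a joint): Squeeze of the band, m: 0 slack, about 0.0009 with the lever closed if it bit exactly midway. Once the cam bites, the force at lever_grip rises to about 4 N within 0.25 rad and on to 4 (late bite) to 12 N (early bite), then falls, and beyond 2.1 rad the lever goes over centre and stays; let go before that it springs back. A third of a turn of the nut makes it bite about 0.23 rad earlier.
- media_bottle: Glass bottle with blue cap, 80 mm dia., 165 mm high, stands beyond the nut. Origin: centre of its foot. Leave it.
- wash_bottle: Clear plastic bottle, 60 mm dia., 145 mm high, stands in front of the vessel. Origin: centre of its foot. Leave it.
- tip_box: Box of pipette tips, 120 x 85 x 67 mm, beside the vessel. Origin: centre of its underside. Leave it.
- tube_rack: Red tube rack with four capped tubes, 190 x 75 mm (long along its own x), 112 mm high, stands beyond the lever. Origin: centre of its underside. Leave it.

How it is judged (in metres and radians):
On the way:
1. with the lever about midway in its swing, the band begins to be squeezed (the lever meets resistance there) (value of joint cam_lever between 0.79 and 1.64 rad and value of joint band above 0.0001 m).
At the end, for the whole second after the job is handed in: The cam lever is closed (within 0.12 rad of its stop at 2.27 rad) and stays so, and it squeezes the band by 0.44 to 1.38 mm, which is where it ends if it began to bite between about 37 and 63 percent of its swing (value of joint cam_lever above 2.15 rad and value of joint band between 0.00044 and 0.00138 m); the robot touches nothing.
It fails at once if a bystander (bottle, tip box or tube rack) is shifted by more than 30 mm or tipped by more than 0.35 rad (distance of any of media_bottle, wash_bottle, tip_box, tube_rack from where it was at the start of the episode above 0.03 m or angle between any of media_bottle, wash_bottle, tip_box, tube_rack's own z axis and vertical above 0.35 rad).
It also fails if it takes over 72 s, if anything falls off the work surface, if the arm or the gripper's body presses on something with over 40 N, if the wrist force passes 120 N, or if a joint passes its speed limit or range.

## Working session

There is one attempt and no reset: what is moved stays moved. The work goes in short steps, Python scripts to look and compute and a shell command to move; the robot and the scene stay as the last step left them, time stands still between calls to the robot, and variables do not carry over. Pictures are saved under pics/ and viewed, at most 10 in all, crops included, and the job is handed in when it is done.

```bash
mkdir -p pics; python3 - <<'E'
from cell import manip
import cv2
for n in("scene","top"):
    cv2.imwrite(f"pics/{n}0.png",manip.camera(n)); i=manip.camera_info(n); print(n,i)
s=manip.read_state();print(s)
E
```

```text
scene {'camera_matrix': array([[480.4651142 ,   0.        , 252.10283909],
       [  0.        , 480.4651142 , 194.05771239],
       [  0.        ,   0.        ,   1.        ]]), 'R': array([[ 0.50188229,  0.86492743,  0.00383649],
       [ 0.57348271, -0.32944177, -0.75005713],
       [-0.64748108,  0.37864055, -0.66136191]]), 't': array([-265.40672755, -266.93434412, 1538.51442315])}
top {'camera_matrix': array([[435.04986155,   0.        , 259.26132133],
       [  0.        , 435.04986155, 194.57465809],
       [  0.        ,   0.        ,   1.        ]]), 'R': array([[-0.01013846, -0.99979301,  0.01763961],
       [-0.99419482,  0.00818888, -0.10728278],
       [ 0.10711613, -0.01862489, -0.99407205]]), 't': array([-18.81221355, 593.93866586, 990.13769376])}
{'clock': 0.1, 'joints': array([ 1.22238055e+00,  3.00403325e-01,  1.52151832e+00,  3.38194603e-05,
        1.32069307e+00, -6.65887673e-02]), 'qd': array([ 2.23172754e-03, -7.47937893e-05, -8.88180774e-04,  6.29568659e-04,
       -2.98944984e-04,  3.22574303e-04]), 'effort': array([ 2.26050843e-04, -5.32631850e+01, -3.53291309e+01,  7.08915596e-02,
        2.34729314e-02, -6.94954247e-05]), 'eef_pos': array([152.86962027, 528.0855951 , 204.95005359]), 'eef_rot': array([-3.14057503e+00, -1.00693719e-04,  2.85975721e+00]), 'wrist_force': array([ 0.2757599 , -0.63649419, -0.90839538]), 'moment': array([0.00188319, 0.00424045, 0.00984502]), 'finger_force': 0.0, 'finger_gap': 93.99272619089223}
```

View pics/scene0.png

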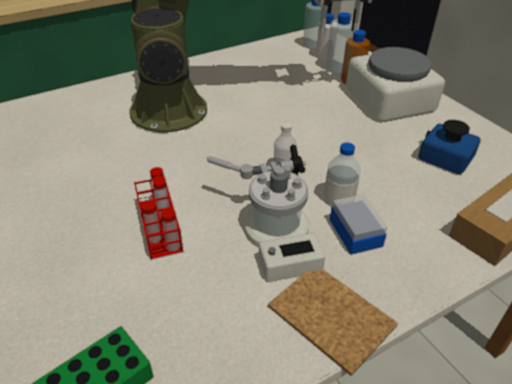

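View pics/top0.png

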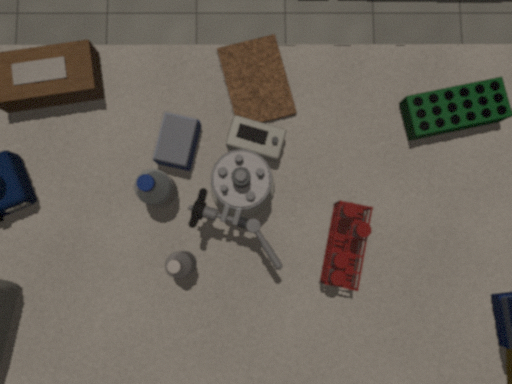

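The scene view shows the vessel at about (278,205), its lever pointing to the upper left at (210,160) and the nut at (297,158). In the top view the head plate is at about (241,178), the nut at (198,208), the barrel at (254,226) and the lever tip at (278,266). I'll zoom in on both.

```bash
python3 - <<'E'
import cv2
a=cv2.imread("pics/top0.png")[130:290,130:290]; b=cv2.imread("pics/scene0.png")[120:280,195:395]
cv2.imwrite("pics/tz.png",cv2.resize(a,(600,600),interpolation=3)); cv2.imwrite("pics/sz.png",cv2.resize(b,(750,600),interpolation=3))
E
```

```text
(no output)
```

View pics/tz.png

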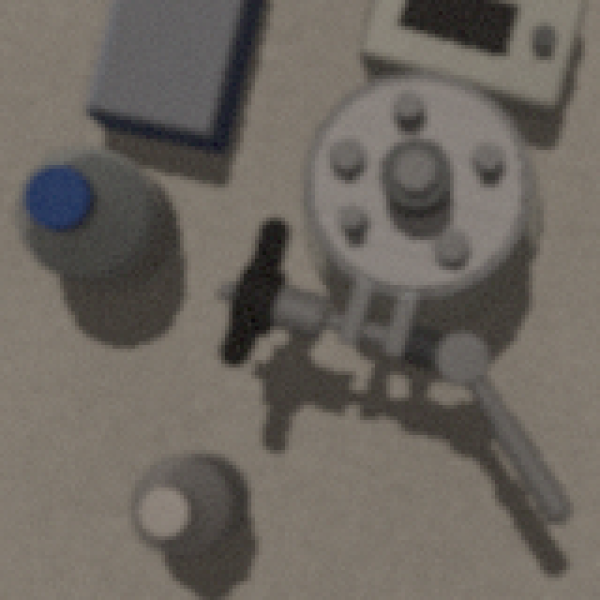

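View pics/sz.png

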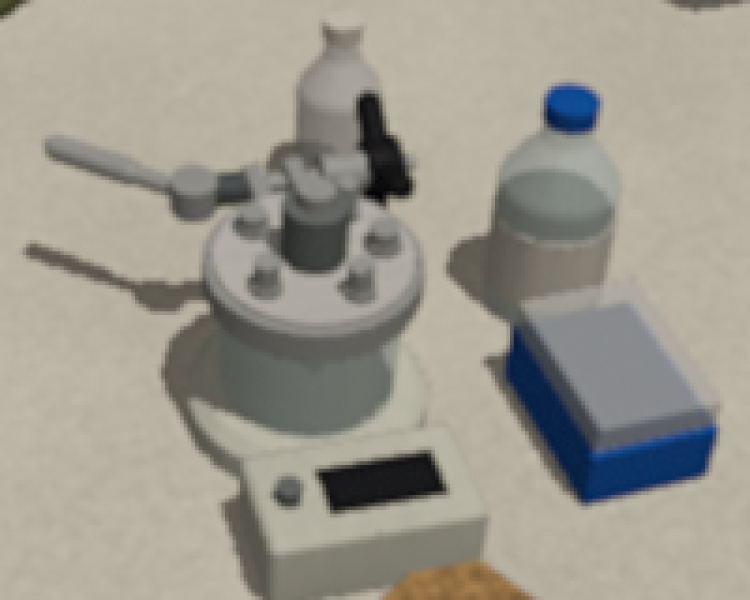

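The zooms show the barrel top at top-px (253.5,224.7), the lever tip at (279.9,266.5), the nut's arm ends at (203.6,190) and (192.4,225.5), and the plate centre at (241.2,179.9). In the scene view the barrel top is at (246.5,167.5), the lever tip at (208.3,159.2) and the upright arm's end at (293.3,147).

```bash
cat >h.py <<'E'
from cell import manip
import numpy as np
from scipy.optimize import least_squares
C={n:manip.camera_info(n) for n in("scene","top")}
def proj(n,X):
    c=C[n]; p=c["camera_matrix"]@(c["R"]@np.asarray(X,float)+c["t"]); return p[:2]/p[2]
def ray(n,u,v,z):
    c=C[n]; d=c["R"].T@np.linalg.inv(c["camera_matrix"])@[u,v,1]; o=-c["R"].T@c["t"]; return o+d*(z-o[2])/d[2]
T=lambda u,v:("top",130+u/3.75,130+v/3.75)
S=lambda u,v:("scene",195+u/3.75,120+v/3.75)
def w(V,p): # vessel->world
    x,y,a=V[:3]; c,s=np.cos(a),np.sin(a); return np.array([x+c*p[0]-s*p[1],y+s*p[0]+c*p[1],p[2]])
def lev(th,r,z=115.5):
    d=-np.pi/2-1.135+th; return [-88+r*np.cos(d),-52+r*np.sin(d),z]
def arm(phi,r,yn): return [-88+r*np.sin(phi),yn,115.5+r*np.cos(phi)]
E
python3 - <<'E'
from h import *
for n,u,v in[T(463,355),S(193,178)]: print('barrel',ray(n,u,v,127.5))
print('plate',ray(*T(417,187),127),'stir',ray(*T(417,165),179),'stirS',ray(*S(318,205),179))
print('wash cap',ray(*T(162,512),145),ray(*S(343,30),145)); print('media cap',ray(*T(60,197),165),ray(*S(573,97),165))
obs=[(T(417,187),lambda V:w(V,[0,0,127])),(T(417,165),lambda V:w(V,[0,0,179])),(T(463,355),lambda V:w(V,[-88,-52,127.5])),(S(193,178),lambda V:w(V,[-88,-52,127.5])),
(T(562,512),lambda V:w(V,lev(V[3],103))),(S(52,147),lambda V:w(V,lev(V[3],103)))]
r=least_squares(lambda V:np.concatenate([proj(*[o[0][0]],f(V))-o[1:] if 0 else proj(o[0],f(V))-np.array(o[1:]) for o,f in obs]),[500,0,-.28,.3])
print(r.x,r.fun.round(1))
V=r.x
for yn in(62,68,74):
  for deg in range(0,120,15):
    P=[proj("top",w(V,arm(np.radians(deg+k*120),45,yn))) for k in range(3)];Q=[proj("scene",w(V,arm(np.radians(deg+k*120),45,yn))) for k in range(3)]
    print(yn,deg,((np.array(P)-130)*3.75).round().tolist(),((np.array(Q)-[195,120])*3.75).round().tolist())
E
```

```text
barrel [519.61563806  -9.58953489 127.5       ]
barrel [518.95416685  -9.95353046 127.5       ]
plate [615.44057138  15.78117648 127.        ] stir [619.99216521  14.52723102 179.        ] stirS [632.15696612   6.78681199 179.        ]
wash cap [435.02080649 155.36745976 145.        ] [449.27350018 145.3027931  145.        ]
media cap [606.02042938 208.95601421 165.        ] [607.17096638 210.81796728 165.        ]
[ 6.17982920e+02  1.51532909e+01 -2.85628681e-01  4.10196983e-01] [ 0.3 -1.2 -0.3  1.   0.2  0.3 -0.  -0.  -0.1 -0.4 -0.  -0.3]
62 0 [[262.0, 297.0], [295.0, 242.0], [257.0, 370.0]] [[372.0, 109.0], [384.0, 232.0], [348.0, 158.0]]
62 15 [[269.0, 276.0], [293.0, 255.0], [252.0, 377.0]] [[378.0, 122.0], [380.0, 237.0], [347.0, 141.0]]
62 30 [[275.0, 258.0], [290.0, 271.0], [249.0, 379.0]] [[383.0, 138.0], [375.0, 236.0], [347.0, 126.0]]
62 45 [[282.0, 243.0], [285.0, 289.0], [247.0, 375.0]] [[387.0, 157.0], [369.0, 231.0], [349.0, 112.0]]
62 60 [[287.0, 233.0], [280.0, 308.0], [247.0, 367.0]] [[389.0, 176.0], [364.0, 222.0], [352.0, 103.0]]
62 75 [[291.0, 228.0], [274.0, 326
[... 1234 characters left out ...]
74.0, 249.0], [232.0, 371.0]] [[397.0, 120.0], [398.0, 234.0], [365.0, 139.0]]
74 30 [[254.0, 252.0], [270.0, 266.0], [229.0, 373.0]] [[402.0, 136.0], [393.0, 233.0], [365.0, 123.0]]
74 45 [[261.0, 238.0], [266.0, 284.0], [227.0, 370.0]] [[405.0, 154.0], [387.0, 228.0], [367.0, 110.0]]
74 60 [[266.0, 227.0], [261.0, 302.0], [226.0, 361.0]] [[408.0, 173.0], [381.0, 219.0], [370.0, 100.0]]
74 75 [[271.0, 222.0], [255.0, 321.0], [228.0, 348.0]] [[409.0, 191.0], [376.0, 206.0], [374.0, 95.0]]
74 90 [[274.0, 222.0], [249.0, 338.0], [231.0, 331.0]] [[408.0, 208.0], [372.0, 191.0], [379.0, 94.0]]
74 105 [[275.0, 227.0], [243.0, 353.0], [235.0, 311.0]] [[406.0, 221.0], [368.0, 174.0], [385.0, 98.0]]
```

```bash

python3 -m inch '[{"gripper":0,"dx":0.0245,"dy":-0.0275},{"gripper":0,"dx":0.049,"dy":-0.055},{"gripper":0,"dx":0.0735,"dy":-0.0825},{"gripper":0,"dx":0.098,"dy":-0.11},{"gripper":0,"dx":0.1225,"dy":-0.1375}]' 
python3 -m inch '[{"gripper":0,"dx":0.0245,"dy":-0.0275},{"gripper":0,"dx":0.049,"dy":-0.055},{"gripper":0,"dx":0.0735,"dy":-0.0825},{"gripper":0,"dx":0.098,"dy":-0.11},{"gripper":0,"dx":0.1225,"dy":-0.1375}]' 
python3 -m inch '[{"gripper":0,"dx":0.0245,"dy":-0.0275},{"gripper":0,"dx":0.049,"dy":-0.055},{"gripper":0,"dx":0.0735,"dy":-0.0825},{"gripper":0,"dx":0.098,"dy":-0.11},{"gripper":0,"dx":0.1225,"dy":-0.1375}]'
```

```text
validation failed for argument at $[0]...
validation failed for argument at $[0]...
validation failed for argument at $[0]...
```

```bash

python3 -m inch '[{"gripper":0.0,"dx":0.0245,"dy":-0.0275,"dz":0.0,"wx":0.0,"wy":0.0,"wz":0.0},{"gripper":0.0,"dx":0.049,"dy":-0.055,"dz":0.0,"wx":0.0,"wy":0.0,"wz":0.0},{"gripper":0.0,"dx":0.0735,"dy":-0.0825,"dz":0.0,"wx":0.0,"wy":0.0,"wz":0.0},{"gripper":0.0,"dx":0.098,"dy":-0.11,"dz":0.0,"wx":0.0,"wy":0.0,"wz":0.0},{"gripper":0.0,"dx":0.1225,"dy":-0.1375,"dz":0.0,"wx":0.0,"wy":0.0,"wz":0.0}]'
```

```text
clock: 0.52
eef_pos: [276.1, 389.3, 205.2]
eef_rot: [-3.141, -0.0, 2.86]
wrist_force: [0.1, 0.2, 0.0]
finger_gap: 64.1
finger_force: 0.0
```

All seven keys are needed. Continuing the transit.

```bash

python3 -m inch '[{"gripper":0,"dx":0.0245,"dy":-0.0275,"dz":0,"wx":0,"wy":0,"wz":0},{"gripper":0,"dx":0.049,"dy":-0.055,"dz":0,"wx":0,"wy":0,"wz":0},{"gripper":0,"dx":0.0735,"dy":-0.0825,"dz":0,"wx":0,"wy":0,"wz":0},{"gripper":0,"dx":0.098,"dy":-0.11,"dz":0,"wx":0,"wy":0,"wz":0},{"gripper":0,"dx":0.1225,"dy":-0.1375,"dz":0,"wx":0,"wy":0,"wz":0}]' 
python3 -m inch '[{"gripper":0,"dx":0.0245,"dy":-0.0275,"dz":0,"wx":0,"wy":0,"wz":0},{"gripper":0,"dx":0.049,"dy":-0.055,"dz":0,"wx":0,"wy":0,"wz":0},{"gripper":0,"dx":0.0735,"dy":-0.0825,"dz":0,"wx":0,"wy":0,"wz":0},{"gripper":0,"dx":0.098,"dy":-0.11,"dz":0,"wx":0,"wy":0,"wz":0},{"gripper":0,"dx":0.1225,"dy":-0.1375,"dz":0,"wx":0,"wy":0,"wz":0}]' 
```

```text
clock: 0.93
eef_pos: [398.7, 251.6, 205.4]
eef_rot: [-3.141, -0.0, 2.86]
wrist_force: [0.3, 0.4, -0.2]
finger_gap: 31.1
finger_force: 0.0
clock: 1.35
eef_pos: [521.3, 114.1, 205.3]
eef_rot: [-3.141, -0.0, 2.86]
wrist_force: [0.1, 0.2, 0.1]
finger_gap: 0.6
finger_force: 0.0
```

```bash

python3 -m inch '[{"gripper":0,"dx":0,"dy":0,"dz":-0.02,"wx":0,"wy":0,"wz":0},{"gripper":0,"dx":0,"dy":0,"dz":-0.04,"wx":0,"wy":0,"wz":0},{"gripper":0,"dx":0,"dy":0,"dz":-0.052,"wx":0,"wy":0,"wz":0},{"gripper":0,"dx":-0.001,"dy":0,"dz":-0.06,"wx":0,"wy":0,"wz":0},{"gripper":0,"dx":-0.003,"dy":0.001,"dz":-0.065,"wx":0,"wy":0,"wz":0}]' 
python3 -m inch '[{"gripper":0,"dx":-0.002,"dy":0.0006,"dz":-0.006,"wx":0,"wy":0,"wz":0},{"gripper":0,"dx":-0.003,"dy":0.0008,"dz":-0.011,"wx":0,"wy":0,"wz":0},{"gripper":0,"dx":-0.004,"dy":0.001,"dz":-0.016,"wx":0,"wy":0,"wz":0},{"gripper":0,"dx":-0.004,"dy":0.001,"dz":-0.0215,"wx":0,"wy":0,"wz":0},{"gripper":0,"dx":-0.004,"dy":0.001,"dz":-0.0266,"wx":0,"wy":0,"wz":0}]' 
python3 - <<'E'
import cv2
from cell import manip
a=manip.camera("top")[130:290,130:290]; b=manip.camera("scene")[120:280,195:395]
cv2.imwrite("pics/c1.png",cv2.hconcat([cv2.resize(a,(350,350),interpolation=3),cv2.resize(b,(437,350),interpolation=3)]))
E
```

```text
clock: 1.77
eef_pos: [517.3, 116.3, 140.1]
eef_rot: [-3.141, -0.0, 2.86]
wrist_force: [-4.5, -3.0, 10.9]
finger_gap: 0.4
finger_force: 5.3
clock: 2.18
eef_pos: [513.2, 118.5, 114.3]
eef_rot: [3.141, -0.0, 2.86]
wrist_force: [-6.1, 3.1, 8.5]
finger_gap: 0.4
finger_force: 5.0
```

View pics/c1.png

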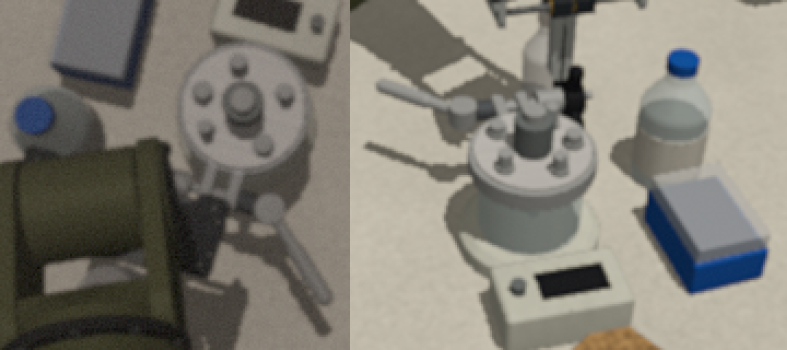

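The arm has started turning: the fingertip sits on the front arm at about 10 N. Next I finish the stroke, then lift and go over behind the next arm.

```bash

python3 -m inch '[{"gripper":0,"dx":0.001,"dy":-0.0003,"dz":-0.005,"wx":0,"wy":0,"wz":0},{"gripper":0,"dx":0.003,"dy":-0.0008,"dz":-0.010,"wx":0,"wy":0,"wz":0},{"gripper":0,"dx":0.005,"dy":-0.0014,"dz":-0.0145,"wx":0,"wy":0,"wz":0},{"gripper":0,"dx":0.007,"dy":-0.002,"dz":-0.0185,"wx":0,"wy":0,"wz":0},{"gripper":0,"dx":0.0096,"dy":-0.0028,"dz":-0.0215,"wx":0,"wy":0,"wz":0}]' 
python3 -m inch '[{"gripper":0,"dx":-0.016,"dy":0.0048,"dz":0.008,"wx":0,"wy":0,"wz":0},{"gripper":0,"dx":-0.018,"dy":0.0054,"dz":0.038,"wx":0,"wy":0,"wz":0},{"gripper":0,"dx":-0.018,"dy":0.0054,"dz":0.073,"wx":0,"wy":0,"wz":0},{"gripper":0,"dx":-0.013,"dy":0.004,"dz":0.101,"wx":0,"wy":0,"wz":0},{"gripper":0,"dx":0.006,"dy":-0.0017,"dz":0.105,"wx":0,"wy":0,"wz":0}]' 
python3 -m inch '[{"gripper":0,"dx":0.029,"dy":-0.0085,"dz":-0.002,"wx":0,"wy":0,"wz":0},{"gripper":0,"dx":0.0317,"dy":-0.0093,"dz":-0.022,"wx":0,"wy":0,"wz":0},{"gripper":0,"dx":0.0317,"dy":-0.0093,"dz":-0.042,"wx":0,"wy":0,"wz":0},{"gripper":0,"dx":0.0317,"dy":-0.0093,"dz":-0.049,"wx":0,"wy":0,"wz":0},{"gripper":0,"dx":0.027,"dy":-0.0079,"dz":-0.049,"wx":0,"wy":0,"wz":0}]' 
python3 - <<'E'
import cv2
from cell import manip
b=manip.camera("scene")[120:200,235:335]
cv2.imwrite("pics/c2.png",cv2.resize(b,(600,480),interpolation=3))
E
```

```text
clock: 2.7
eef_pos: [521.8, 115.7, 92.2]
eef_rot: [-3.141, -0.003, 2.86]
wrist_force: [-24.6, 11.3, 26.8]
finger_gap: 0.5
finger_force: 17.4
clock: 3.12
eef_pos: [529.7, 114.2, 203.0]
eef_rot: [3.139, 0.006, 2.861]
wrist_force: [-0.0, -0.4, 0.4]
finger_gap: 0.3
finger_force: 0.0
clock: 3.53
eef_pos: [555.9, 105.0, 146.7]
eef_rot: [-3.14, -0.001, 2.86]
wrist_force: [9.7, -1.7, -2.3]
finger_gap: 0.5
finger_force: 3.9
```

View pics/c2.png

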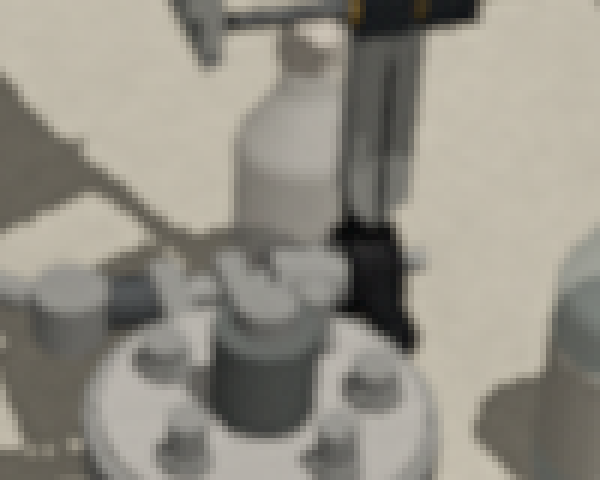

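The scene view shows the nut's arms turned and the fingertip behind the upright arm (wrist x +9.7 N, so it is in contact). Now the full stroke.

```bash

python3 -m inch '[{"gripper":0,"dx":-0.0058,"dy":0.0017,"dz":0.001,"wx":0,"wy":0,"wz":0},{"gripper":0,"dx":-0.0115,"dy":0.0034,"dz":0.002,"wx":0,"wy":0,"wz":0},{"gripper":0,"dx":-0.0173,"dy":0.005,"dz":0.0025,"wx":0,"wy":0,"wz":0},{"gripper":0,"dx":-0.024,"dy":0.007,"dz":0.001,"wx":0,"wy":0,"wz":0},{"gripper":0,"dx":-0.0298,"dy":0.0087,"dz":-0.002,"wx":0,"wy":0,"wz":0}]' 
python3 -m inch '[{"gripper":0,"dx":-0.0048,"dy":0.0014,"dz":-0.003,"wx":0,"wy":0,"wz":0},{"gripper":0,"dx":-0.0077,"dy":0.0022,"dz":-0.007,"wx":0,"wy":0,"wz":0},{"gripper":0,"dx":-0.0106,"dy":0.0031,"dz":-0.0114,"wx":0,"wy":0,"wz":0},{"gripper":0,"dx":-0.0115,"dy":0.0034,"dz":-0.017,"wx":0,"wy":0,"wz":0},{"gripper":0,"dx":-0.0125,"dy":0.0036,"dz":-0.022,"wx":0,"wy":0,"wz":0}]' 
python3 -m inch '[{"gripper":0,"dx":0,"dy":0,"dz":-0.0055,"wx":0,"wy":0,"wz":0},{"gripper":0,"dx":0,"dy":0,"dz":-0.0106,"wx":0,"wy":0,"wz":0},{"gripper":0,"dx":0.001,"dy":-0.0003,"dz":-0.0155,"wx":0,"wy":0,"wz":0},{"gripper":0,"dx":0.003,"dy":-0.0008,"dz":-0.0205,"wx":0,"wy":0,"wz":0},{"gripper":0,"dx":0.005,"dy":-0.0014,"dz":-0.025,"wx":0,"wy":0,"wz":0}]' 
python3 -m inch '[{"gripper":0,"dx":0.002,"dy":-0.0006,"dz":-0.003,"wx":0,"wy":0,"wz":0},{"gripper":0,"dx":-0.0115,"dy":0.0034,"dz":0.004,"wx":0,"wy":0,"wz":0},{"gripper":0,"dx":-0.0134,"dy":0.0039,"dz":0.036,"wx":0,"wy":0,"wz":0},{"gripper":0,"dx":-0.0115,"dy":0.0034,"dz":0.076,"wx":0,"wy":0,"wz":0},{"gripper":0,"dx":-0.004,"dy":0.001,"dz":0.098,"wx":0,"wy":0,"wz":0}]' 
```

```text
clock: 4.0
eef_pos: [526.9, 114.5, 149.0]
eef_rot: [3.14, 0.004, 2.86]
wrist_force: [0.3, 0.6, 7.6]
finger_gap: 0.5
finger_force: 4.0
clock: 4.42
eef_pos: [513.1, 118.5, 126.2]
eef_rot: [3.141, 0.0, 2.861]
wrist_force: [-7.5, 1.5, 10.0]
finger_gap: 0.3
finger_force: 5.0
clock: 4.83
eef_pos: [517.0, 117.0, 99.9]
eef_rot: [-3.141, -0.003, 2.86]
wrist_force: [-11.8, 1.9, 4.3]
finger_gap: 0.6
finger_force: 5.4
clock: 5.25
eef_pos: [514.6, 118.0, 202.5]
eef_rot: [3.14, 0.004, 2.861]
wrist_force: [0.4, -0.1, 0.1]
finger_gap: 0.4
finger_force: 0.0
```

```bash

python3 -m inch '[{"gripper":0,"dx":0.033,"dy":-0.0118,"dz":0.004,"wx":0,"wy":0,"wz":0},{"gripper":0,"dx":0.0531,"dy":-0.0177,"dz":-0.007,"wx":0,"wy":0,"wz":0},{"gripper":0,"dx":0.0531,"dy":-0.0177,"dz":-0.037,"wx":0,"wy":0,"wz":0},{"gripper":0,"dx":0.0531,"dy":-0.0177,"dz":-0.049,"wx":0,"wy":0,"wz":0},{"gripper":0,"dx":0.0464,"dy":-0.0157,"dz":-0.049,"wx":0,"wy":0,"wz":0}]' 
python3 -m inch '[{"gripper":0,"dx":-0.0086,"dy":0.0025,"dz":0.001,"wx":0,"wy":0,"wz":0},{"gripper":0,"dx":-0.0163,"dy":0.0048,"dz":0.002,"wx":0,"wy":0,"wz":0},{"gripper":0,"dx":-0.023,"dy":0.0068,"dz":0.0025,"wx":0,"wy":0,"wz":0},{"gripper":0,"dx":-0.0298,"dy":0.0087,"dz":0.001,"wx":0,"wy":0,"wz":0},{"gripper":0,"dx":-0.0355,"dy":0.0104,"dz":-0.002,"wx":0,"wy":0,"wz":0}]' 
python3 -m inch '[{"gripper":0,"dx":-0.0048,"dy":0.0014,"dz":-0.003,"wx":0,"wy":0,"wz":0},{"gripper":0,"dx":-0.0077,"dy":0.0022,"dz":-0.007,"wx":0,"wy":0,"wz":0},{"gripper":0,"dx":-0.0106,"dy":0.0031,"dz":-0.0114,"wx":0,"wy":0,"wz":0},{"gripper":0,"dx":-0.0115,"dy":0.0034,"dz":-0.017,"wx":0,"wy":0,"wz":0},{"gripper":0,"dx":-0.0125,"dy":0.0036,"dz":-0.022,"wx":0,"wy":0,"wz":0}]' 
python3 -m inch '[{"gripper":0,"dx":0,"dy":0,"dz":-0.0055,"wx":0,"wy":0,"wz":0},{"gripper":0,"dx":0,"dy":0,"dz":-0.0106,"wx":0,"wy":0,"wz":0},{"gripper":0,"dx":0.001,"dy":-0.0003,"dz":-0.0155,"wx":0,"wy":0,"wz":0},{"gripper":0,"dx":0.003,"dy":-0.0008,"dz":-0.0205,"wx":0,"wy":0,"wz":0},{"gripper":0,"dx":0.005,"dy":-0.0014,"dz":-0.025,"wx":0,"wy":0,"wz":0}]' 
python3 -m inch '[{"gripper":0,"dx":0.002,"dy":-0.0006,"dz":-0.003,"wx":0,"wy":0,"wz":0},{"gripper":0,"dx":-0.0115,"dy":0.0034,"dz":0.004,"wx":0,"wy":0,"wz":0},{"gripper":0,"dx":-0.0134,"dy":0.0039,"dz":0.036,"wx":0,"wy":0,"wz":0},{"gripper":0,"dx":-0.0115,"dy":0.0034,"dz":0.076,"wx":0,"wy":0,"wz":0},{"gripper":0,"dx":-0.004,"dy":0.001,"dz":0.098,"wx":0,"wy":0,"wz":0}]' 
```

```text
clock: 5.67
eef_pos: [559.9, 101.4, 146.1]
eef_rot: [-3.14, -0.004, 2.86]
wrist_force: [7.8, -2.1, -3.9]
finger_gap: 0.5
finger_force: 3.7
clock: 6.08
eef_pos: [525.6, 112.7, 149.8]
eef_rot: [3.14, 0.005, 2.861]
wrist_force: [-1.4, 0.6, 11.7]
finger_gap: 0.5
finger_force: 5.9
clock: 6.5
eef_pos: [512.3, 116.7, 127.0]
eef_rot: [3.14, 0.001, 2.861]
wrist_force: [-7.9, 3.9, 8.9]
finger_gap: 0.5
finger_force: 5.0
clock: 6.92
eef_pos: [516.0, 115.2, 100.7]
eef_rot: [-3.141, -0.003, 2.861]
wrist_force: [-11.7, 2.0, 3.8]
finger_gap: 0.6
finger_force: 5.5
clock: 7.33
eef_pos: [513.5, 116.2, 203.3]
eef_rot: [3.139, 0.004, 2.861]
wrist_force: [0.9, -1.3, 0.8]
finger_gap: 0.6
finger_force: 0.0
```

```bash
cat >>h.py <<'E'
V=np.array([618.,15.15,-.2856])
def push(th,r=75,z=100):
    d=-np.pi/2-1.135+th; n=np.array([-np.sin(d),np.cos(d)]); off=8.5+8*abs(n[0])+12.5*abs(n[1])
    p=np.array(lev(th,r,z)); p[:2]-=n*off; return w(V,p)
def theta(pos,r=75): # invert
    return min(np.arange(0,2.6,.005),key=lambda t:np.hypot(*(push(t,r)-pos)[:2]))
E
python3 - <<'E'
from h import *
for t in [.1,.2,.3,.41]+[round(.5+.1*i,1) for i in range(19)]+[2.27]: print(t,push(t).round(1))
for n,u,v in[("top",322,285),("top",357,289),("top",336,203),("top",371,208)]: print(ray(n,u,v,90).round())
E
```

```text
0.1 [440.5  -5.9 100. ]
0.2 [440.5 -13.8 100. ]
0.3 [441.3 -21.8 100. ]
0.41 [443.3 -30.5 100. ]
0.5 [445.7 -37.6 100. ]
0.6 [449.2 -45.2 100. ]
0.7 [453.6 -52.4 100. ]
0.8 [458.9 -59.2 100. ]
0.9 [465.  -65.5 100. ]
1.0 [471.8 -71.  100. ]
1.1 [479.2 -75.8 100. ]
1.2 [485.6 -79.3 100. ]
1.3 [491.6 -82.2 100. ]
1.4 [497.9 -84.5 100. ]
1.5 [504.5 -86.3 100. ]
1.6 [511.4 -87.5 100. ]
1.7 [518.5 -88.1 100. ]
1.8 [525.8 -88.  100. ]
1.9 [533.2 -87.1 100. ]
2.0 [540.6 -85.4 100. ]
2.1 [547.9 -83.  100. ]
2.2 [555.  -79.7 100. ]
2.3 [561.9 -75.6 100. ]
2.27 [559.9 -76.9 100. ]
[ 389. -158.   90.]
[ 379. -234.   90.]
[ 567. -193.   90.]
[ 556. -271.   90.]
```

```bash

python3 -m inch '[{"gripper":0,"dx":-0.019,"dy":-0.033,"dz":0,"wx":0,"wy":0,"wz":0},{"gripper":0,"dx":-0.038,"dy":-0.066,"dz":0,"wx":0,"wy":0,"wz":0},{"gripper":0,"dx":-0.057,"dy":-0.099,"dz":0,"wx":0,"wy":0,"wz":0},{"gripper":0,"dx":-0.076,"dy":-0.131,"dz":0,"wx":0,"wy":0,"wz":0},{"gripper":0,"dx":-0.076,"dy":-0.131,"dz":-0.03,"wx":0,"wy":0,"wz":0}]'
python3 -m inch '[{"gripper":0,"dx":0,"dy":0,"dz":-0.03,"wx":0,"wy":0,"wz":0},{"gripper":0,"dx":0,"dy":0,"dz":-0.06,"wx":0,"wy":0,"wz":0},{"gripper":0,"dx":0,"dy":0,"dz":-0.075,"wx":0,"wy":0,"wz":0},{"gripper":0,"dx":0,"dy":0,"dz":-0.075,"wx":0,"wy":0,"wz":0},{"gripper":0,"dx":0,"dy":0,"dz":-0.075,"wx":0,"wy":0,"wz":0}]'
```

```text
clock: 7.75
eef_pos: [437.7, -18.9, 173.0]
eef_rot: [3.141, 0.01, 2.858]
wrist_force: [2.4, 0.6, 0.1]
finger_gap: 0.4
finger_force: 0.0
clock: 8.17
eef_pos: [438.0, -15.4, 93.7]
eef_rot: [3.141, 0.001, 2.86]
wrist_force: [0.4, 0.2, 0.5]
finger_gap: 0.6
finger_force: 0.0
```

```bash

python3 -m inch '[{"gripper":0,"dx":0.003,"dy":-0.006,"dz":0,"wx":0,"wy":0,"wz":0},{"gripper":0,"dx":0.005,"dy":-0.015,"dz":0,"wx":0,"wy":0,"wz":0},{"gripper":0,"dx":0.0077,"dy":-0.022,"dz":0,"wx":0,"wy":0,"wz":0},{"gripper":0,"dx":0.0112,"dy":-0.03,"dz":0,"wx":0,"wy":0,"wz":0},{"gripper":0,"dx":0.0112,"dy":-0.03,"dz":0,"wx":0,"wy":0,"wz":0}]'
python3 -m inch '[{"gripper":0,"dx":0.002,"dy":-0.0036,"dz":0,"wx":0,"wy":0,"wz":0},{"gripper":0,"dx":0.0044,"dy":-0.0072,"dz":0,"wx":0,"wy":0,"wz":0},{"gripper":0,"dx":0.007,"dy":-0.0106,"dz":0,"wx":0,"wy":0,"wz":0},{"gripper":0,"dx":0.0097,"dy":-0.014,"dz":0,"wx":0,"wy":0,"wz":0},{"gripper":0,"dx":0.0097,"dy":-0.014,"dz":0,"wx":0,"wy":0,"wz":0}]'
python3 -m inch '[{"gripper":0,"dx":0.0029,"dy":-0.0032,"dz":0,"wx":0,"wy":0,"wz":0},{"gripper":0,"dx":0.0061,"dy":-0.0063,"dz":0,"wx":0,"wy":0,"wz":0},{"gripper":0,"dx":0.0095,"dy":-0.0091,"dz":0,"wx":0,"wy":0,"wz":0},{"gripper":0,"dx":0.0129,"dy":-0.0118,"dz":0,"wx":0,"wy":0,"wz":0},{"gripper":0,"dx":0.0129,"dy":-0.0118,"dz":0,"wx":0,"wy":0,"wz":0}]'
```

```text
clock: 8.58
eef_pos: [450.1, -47.4, 92.8]
eef_rot: [-3.141, 0.001, 2.859]
wrist_force: [-0.5, -0.1, -1.1]
finger_gap: 0.9
finger_force: 0.0
clock: 9.0
eef_pos: [459.5, -60.3, 92.3]
eef_rot: [-3.141, 0.0, 2.86]
wrist_force: [-0.4, 0.2, 0.1]
finger_gap: 0.4
finger_force: 0.0
clock: 9.42
eef_pos: [472.5, -72.1, 92.3]
eef_rot: [-3.141, 0.0, 2.86]
wrist_force: [0.1, -0.3, 0.9]
finger_gap: 0.5
finger_force: 0.0
```

```bash

python3 -m inch '[{"gripper":0,"dx":0.0037,"dy":-0.0025,"dz":0,"wx":0,"wy":0,"wz":0},{"gripper":0,"dx":0.0074,"dy":-0.0048,"dz":0,"wx":0,"wy":0,"wz":0},{"gripper":0,"dx":0.0107,"dy":-0.0066,"dz":0,"wx":0,"wy":0,"wz":0},{"gripper":0,"dx":0.0138,"dy":-0.0083,"dz":0,"wx":0,"wy":0,"wz":0},{"gripper":0,"dx":0.0138,"dy":-0.0083,"dz":0,"wx":0,"wy":0,"wz":0}]'
python3 -m inch '[{"gripper":0,"dx":0.003,"dy":-0.0015,"dz":0,"wx":0,"wy":0,"wz":0},{"gripper":0,"dx":0.006,"dy":-0.0029,"dz":0,"wx":0,"wy":0,"wz":0},{"gripper":0,"dx":0.0092,"dy":-0.0041,"dz":0,"wx":0,"wy":0,"wz":0},{"gripper":0,"dx":0.0123,"dy":-0.0052,"dz":0,"wx":0,"wy":0,"wz":0},{"gripper":0,"dx":0.0123,"dy":-0.0052,"dz":0,"wx":0,"wy":0,"wz":0}]'
python3 - <<'E'
import cv2
from h import *
s=manip.read_state();print(s["eef_pos"],s["wrist_force"],theta(s["eef_pos"]))
a=manip.camera("top")[130:290,130:290]; b=manip.camera("scene")[120:280,195:395]
cv2.imwrite("pics/c3.png",cv2.hconcat([cv2.resize(a,(350,350),interpolation=3),cv2.resize(b,(437,350),interpolation=3)]))
E
```

```text
clock: 9.83
eef_pos: [486.3, -80.2, 92.3]
eef_rot: [-3.141, 0.0, 2.86]
wrist_force: [-0.6, -0.4, -0.6]
finger_gap: 0.5
finger_force: 0.0
clock: 10.25
eef_pos: [498.6, -85.4, 92.4]
eef_rot: [-3.142, 0.0, 2.86]
wrist_force: [-0.8, -0.1, -0.7]
finger_gap: 0.5
finger_force: 0.0
[498.62834985 -85.37347833  92.35825442] [-0.80952481 -0.07980926 -0.68932011] 1.415
```

View pics/c3.png

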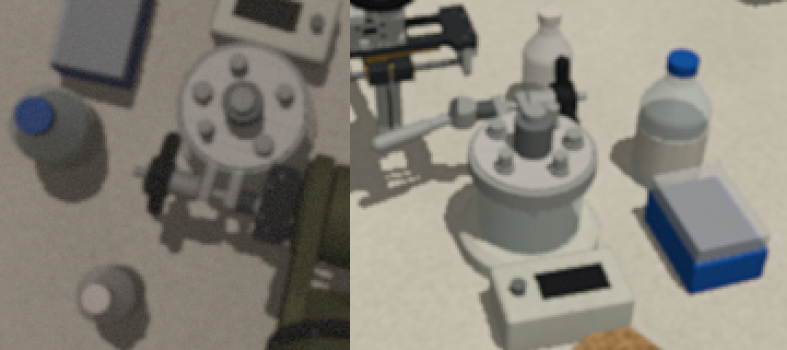

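The lever is just past straight out, with no resistance yet. I'll keep feeling for the bite.

```bash

python3 -m inch '[{"gripper":0,"dx":0.0033,"dy":-0.001,"dz":0,"wx":0,"wy":0,"wz":0},{"gripper":0,"dx":0.0066,"dy":-0.0018,"dz":0,"wx":0,"wy":0,"wz":0},{"gripper":0,"dx":0.01,"dy":-0.0025,"dz":0,"wx":0,"wy":0,"wz":0},{"gripper":0,"dx":0.0135,"dy":-0.003,"dz":0,"wx":0,"wy":0,"wz":0},{"gripper":0,"dx":0.0135,"dy":-0.003,"dz":0,"wx":0,"wy":0,"wz":0}]'
python3 -m inch '[{"gripper":0,"dx":0.0035,"dy":-0.0004,"dz":0,"wx":0,"wy":0,"wz":0},{"gripper":0,"dx":0.0071,"dy":-0.0006,"dz":0,"wx":0,"wy":0,"wz":0},{"gripper":0,"dx":0.0108,"dy":-0.0006,"dz":0,"wx":0,"wy":0,"wz":0},{"gripper":0,"dx":0.0144,"dy":-0.0005,"dz":0,"wx":0,"wy":0,"wz":0},{"gripper":0,"dx":0.0144,"dy":-0.0005,"dz":0,"wx":0,"wy":0,"wz":0}]'
```

```text
clock: 10.77
eef_pos: [512.2, -88.3, 92.3]
eef_rot: [-3.142, 0.0, 2.86]
wrist_force: [-0.3, -0.7, -0.3]
finger_gap: 0.3
finger_force: 0.1
clock: 11.18
eef_pos: [526.6, -88.6, 92.3]
eef_rot: [-3.142, 0.0, 2.86]
wrist_force: [0.1, -0.1, -0.5]
finger_gap: 0.6
finger_force: 0.3
```

```bash
cat >>h.py <<'E'
def back(th,r=80,z=92,m=0):
    d=-np.pi/2-1.135+th; n=np.array([-np.sin(d),np.cos(d)]); off=8.5+m+8*abs(n[0])+12.5*abs(n[1])
    p=np.array(lev(th,r,z)); p[:2]+=n*off; return w(V,p)
E
python3 - <<'E'
from h import *
print(back(1.8,m=8).round(1))
for t in np.arange(1.8,.65,-.1): print(round(t,1),back(t).round(1))
E
```

```text
[576.9 -73.   92. ]
1.8 [569.5 -75.9  92. ]
1.7 [562.1 -80.8  92. ]
1.6 [554.1 -84.9  92. ]
1.5 [545.6 -88.1  92. ]
1.4 [536.8 -90.3  92. ]
1.3 [527.6 -91.6  92. ]
1.2 [518.3 -91.8  92. ]
1.1 [509.8 -91.2  92. ]
1.0 [502.8 -90.4  92. ]
0.9 [495.8 -88.9  92. ]
0.8 [488.8 -86.8  92. ]
0.7 [481.9 -83.9  92. ]
```

```bash

python3 -m inch '[{"gripper":0,"dx":0,"dy":0,"dz":0.025,"wx":0,"wy":0,"wz":0},{"gripper":0,"dx":0,"dy":0,"dz":0.05,"wx":0,"wy":0,"wz":0},{"gripper":0,"dx":0.026,"dy":0.008,"dz":0.05,"wx":0,"wy":0,"wz":0},{"gripper":0,"dx":0.051,"dy":0.0155,"dz":0.05,"wx":0,"wy":0,"wz":0},{"gripper":0,"dx":0.051,"dy":0.0155,"dz":0.025,"wx":0,"wy":0,"wz":0}]'
python3 -m inch '[{"gripper":0,"dx":0,"dy":0,"dz":-0.02,"wx":0,"wy":0,"wz":0},{"gripper":0,"dx":-0.0075,"dy":-0.003,"dz":-0.02,"wx":0,"wy":0,"wz":0},{"gripper":0,"dx":-0.015,"dy":-0.008,"dz":-0.02,"wx":0,"wy":0,"wz":0},{"gripper":0,"dx":-0.023,"dy":-0.012,"dz":-0.02,"wx":0,"wy":0,"wz":0},{"gripper":0,"dx":-0.0315,"dy":-0.015,"dz":-0.02,"wx":0,"wy":0,"wz":0}]'
python3 -m inch '[{"gripper":0,"dx":-0.0088,"dy":-0.0022,"dz":0,"wx":0,"wy":0,"wz":0},{"gripper":0,"dx":-0.018,"dy":-0.0035,"dz":0,"wx":0,"wy":0,"wz":0},{"gripper":0,"dx":-0.0273,"dy":-0.0037,"dz":0,"wx":0,"wy":0,"wz":0},{"gripper":0,"dx":-0.0358,"dy":-0.0031,"dz":0,"wx":0,"wy":0,"wz":0},{"gripper":0,"dx":-0.0428,"dy":-0.0023,"dz":0,"wx":0,"wy":0,"wz":0}]'
python3 -m inch '[{"gripper":0,"dx":-0.007,"dy":0.0015,"dz":0,"wx":0,"wy":0,"wz":0},{"gripper":0,"dx":-0.014,"dy":0.0036,"dz":0,"wx":0,"wy":0,"wz":0},{"gripper":0,"dx":-0.021,"dy":0.0065,"dz":0,"wx":0,"wy":0,"wz":0},{"gripper":0,"dx":-0.018,"dy":0.005,"dz":0.04,"wx":0,"wy":0,"wz":0},{"gripper":0,"dx":-0.018,"dy":0.005,"dz":0.08,"wx":0,"wy":0,"wz":0}]'
```

```text
clock: 11.6
eef_pos: [582.1, -72.6, 121.8]
eef_rot: [3.14, 0.01, 2.861]
wrist_force: [-0.0, -0.4, -0.2]
finger_gap: 0.1
finger_force: 0.0
clock: 12.02
eef_pos: [545.1, -88.9, 98.9]
eef_rot: [3.141, 0.002, 2.859]
wrist_force: [1.2, 1.0, 0.2]
finger_gap: 0.8
finger_force: 0.6
clock: 12.43
eef_pos: [502.0, -90.6, 98.1]
eef_rot: [3.142, 0.001, 2.859]
wrist_force: [2.1, 0.5, 0.6]
finger_gap: 0.4
finger_force: 0.8
clock: 12.85
eef_pos: [483.0, -84.9, 176.9]
eef_rot: [-3.141, -0.005, 2.86]
wrist_force: [0.3, -0.1, 0.2]
finger_gap: 0.2
finger_force: 0.0
```

```bash

python3 -m inch '[{"gripper":0,"dx":0.017,"dy":0.037,"dz":0.005,"wx":0,"wy":0,"wz":0},{"gripper":0,"dx":0.034,"dy":0.074,"dz":0.01,"wx":0,"wy":0,"wz":0},{"gripper":0,"dx":0.051,"dy":0.11,"dz":0.015,"wx":0,"wy":0,"wz":0},{"gripper":0,"dx":0.068,"dy":0.147,"dz":0.02,"wx":0,"wy":0,"wz":0},{"gripper":0,"dx":0.0845,"dy":0.184,"dz":0.02,"wx":0,"wy":0,"wz":0}]'
python3 - <<'E'
import cv2
from h import *
a=manip.camera("top")[180:280,200:300]; b=manip.camera("scene")[130:210,235:335]
cv2.imwrite("pics/c4.png",cv2.hconcat([cv2.resize(a,(320,320),interpolation=3),cv2.resize(b,(400,320),interpolation=3)]))
for deg in (-25,-15,-5,5):
    print(deg,[((proj("scene",w(V,arm(np.radians(deg+k*120),45,67)))-[235,130])*4+[320,0]).round().tolist() for k in range(3)])
for t in(.6,.7,.8): print(t,((proj("scene",w(V,lev(t,103)))-[235,130])*4+[320,0]).round(),((proj("top",w(V,lev(t,103)))-[200,180])*3.2).round())
E
```

```text
clock: 13.27
eef_pos: [569.4, 100.6, 198.3]
eef_rot: [3.141, 0.001, 2.86]
wrist_force: [1.3, -0.4, -0.4]
finger_gap: 0.3
finger_force: 0.0
-25 [[555.0, 63.0], [584.0, 188.0], [544.0, 159.0]]
-15 [[559.0, 66.0], [582.0, 197.0], [542.0, 147.0]]
-5 [[563.0, 72.0], [580.0, 204.0], [540.0, 134.0]]
5 [[567.0, 80.0], [577.0, 209.0], [539.0, 122.0]]
0.6 [201. 134.] [278. 257.]
0.7 [195. 144.] [289. 246.]
0.8 [192. 155.] [298. 234.]
```

View pics/c4.png

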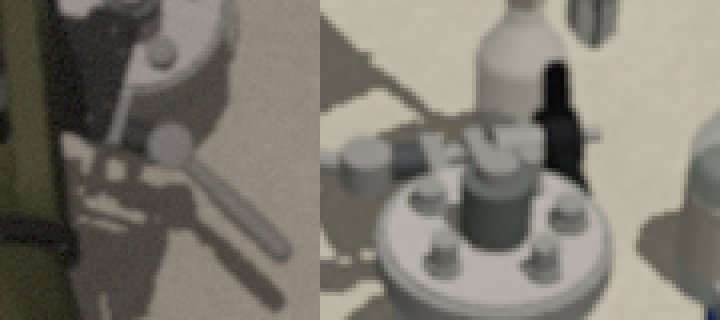

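The top arm's end is at (556,66) in the crop, so about -20° and ready for the next stroke; the lever is back at about 0.66 rad. I'll do two more strokes.

```bash

python3 -m inch '[{"gripper":0,"dx":-0.0006,"dy":-0.0019,"dz":-0.022,"wx":0,"wy":0,"wz":0},{"gripper":0,"dx":-0.0006,"dy":-0.0019,"dz":-0.044,"wx":0,"wy":0,"wz":0},{"gripper":0,"dx":-0.0006,"dy":-0.0019,"dz":-0.05,"wx":0,"wy":0,"wz":0},{"gripper":0,"dx":-0.0073,"dy":0.0001,"dz":-0.05,"wx":0,"wy":0,"wz":0},{"gripper":0,"dx":-0.0112,"dy":0.0012,"dz":-0.05,"wx":0,"wy":0,"wz":0}]' 
python3 -m inch '[{"gripper":0,"dx":-0.0067,"dy":0.002,"dz":0.001,"wx":0,"wy":0,"wz":0},{"gripper":0,"dx":-0.0134,"dy":0.0039,"dz":0.002,"wx":0,"wy":0,"wz":0},{"gripper":0,"dx":-0.0192,"dy":0.0056,"dz":0.0025,"wx":0,"wy":0,"wz":0},{"gripper":0,"dx":-0.0259,"dy":0.0076,"dz":0.001,"wx":0,"wy":0,"wz":0},{"gripper":0,"dx":-0.0317,"dy":0.0093,"dz":-0.002,"wx":0,"wy":0,"wz":0}]' 
python3 -m inch '[{"gripper":0,"dx":-0.0048,"dy":0.0014,"dz":-0.003,"wx":0,"wy":0,"wz":0},{"gripper":0,"dx":-0.0077,"dy":0.0022,"dz":-0.007,"wx":0,"wy":0,"wz":0},{"gripper":0,"dx":-0.0106,"dy":0.0031,"dz":-0.0114,"wx":0,"wy":0,"wz":0},{"gripper":0,"dx":-0.0115,"dy":0.0034,"dz":-0.017,"wx":0,"wy":0,"wz":0},{"gripper":0,"dx":-0.0125,"dy":0.0036,"dz":-0.022,"wx":0,"wy":0,"wz":0}]' 
python3 -m inch '[{"gripper":0,"dx":0,"dy":0,"dz":-0.0055,"wx":0,"wy":0,"wz":0},{"gripper":0,"dx":0,"dy":0,"dz":-0.0106,"wx":0,"wy":0,"wz":0},{"gripper":0,"dx":0.001,"dy":-0.0003,"dz":-0.0155,"wx":0,"wy":0,"wz":0},{"gripper":0,"dx":0.003,"dy":-0.0008,"dz":-0.0205,"wx":0,"wy":0,"wz":0},{"gripper":0,"dx":0.005,"dy":-0.0014,"dz":-0.025,"wx":0,"wy":0,"wz":0}]' 
python3 -m inch '[{"gripper":0,"dx":0.002,"dy":-0.0006,"dz":-0.003,"wx":0,"wy":0,"wz":0},{"gripper":0,"dx":-0.0115,"dy":0.0034,"dz":0.004,"wx":0,"wy":0,"wz":0},{"gripper":0,"dx":-0.0134,"dy":0.0039,"dz":0.036,"wx":0,"wy":0,"wz":0},{"gripper":0,"dx":-0.0115,"dy":0.0034,"dz":0.076,"wx":0,"wy":0,"wz":0},{"gripper":0,"dx":-0.004,"dy":0.001,"dz":0.098,"wx":0,"wy":0,"wz":0}]' 
```

```text
clock: 13.78
eef_pos: [558.0, 99.4, 148.0]
eef_rot: [3.142, 0.002, 2.859]
wrist_force: [9.5, -2.3, -2.7]
finger_gap: 0.6
finger_force: 3.7
clock: 14.2
eef_pos: [527.1, 109.0, 148.2]
eef_rot: [3.14, 0.005, 2.859]
wrist_force: [2.6, -0.1, 5.7]
finger_gap: 0.3
finger_force: 2.9
clock: 14.62
eef_pos: [513.1, 113.1, 125.2]
eef_rot: [3.141, 0.0, 2.86]
wrist_force: [-7.7, 2.1, 9.8]
finger_gap: 0.4
finger_force: 5.0
clock: 15.03
eef_pos: [517.0, 111.6, 99.1]
eef_rot: [-3.141, -0.003, 2.86]
wrist_force: [-10.9, 1.1, 5.0]
finger_gap: 0.1
finger_force: 5.5
clock: 15.45
eef_pos: [514.6, 112.7, 201.6]
eef_rot: [3.14, 0.004, 2.86]
wrist_force: [0.4, -0.7, 1.0]
finger_gap: 0.6
finger_force: 0.0
```

```bash

python3 -m inch '[{"gripper":0,"dx":0.0336,"dy":-0.0099,"dz":0.004,"wx":0,"wy":0,"wz":0},{"gripper":0,"dx":0.0537,"dy":-0.0158,"dz":-0.007,"wx":0,"wy":0,"wz":0},{"gripper":0,"dx":0.0537,"dy":-0.0158,"dz":-0.037,"wx":0,"wy":0,"wz":0},{"gripper":0,"dx":0.0537,"dy":-0.0158,"dz":-0.049,"wx":0,"wy":0,"wz":0},{"gripper":0,"dx":0.047,"dy":-0.0138,"dz":-0.049,"wx":0,"wy":0,"wz":0}]' 
python3 -m inch '[{"gripper":0,"dx":-0.0086,"dy":0.0025,"dz":0.001,"wx":0,"wy":0,"wz":0},{"gripper":0,"dx":-0.0163,"dy":0.0048,"dz":0.002,"wx":0,"wy":0,"wz":0},{"gripper":0,"dx":-0.023,"dy":0.0068,"dz":0.0025,"wx":0,"wy":0,"wz":0},{"gripper":0,"dx":-0.0298,"dy":0.0087,"dz":0.001,"wx":0,"wy":0,"wz":0},{"gripper":0,"dx":-0.0355,"dy":0.0104,"dz":-0.002,"wx":0,"wy":0,"wz":0}]' 
python3 -m inch '[{"gripper":0,"dx":-0.0048,"dy":0.0014,"dz":-0.003,"wx":0,"wy":0,"wz":0},{"gripper":0,"dx":-0.0077,"dy":0.0022,"dz":-0.007,"wx":0,"wy":0,"wz":0},{"gripper":0,"dx":-0.0106,"dy":0.0031,"dz":-0.0114,"wx":0,"wy":0,"wz":0},{"gripper":0,"dx":-0.0115,"dy":0.0034,"dz":-0.017,"wx":0,"wy":0,"wz":0},{"gripper":0,"dx":-0.0125,"dy":0.0036,"dz":-0.022,"wx":0,"wy":0,"wz":0}]' 
python3 -m inch '[{"gripper":0,"dx":0,"dy":0,"dz":-0.0055,"wx":0,"wy":0,"wz":0},{"gripper":0,"dx":0,"dy":0,"dz":-0.0106,"wx":0,"wy":0,"wz":0},{"gripper":0,"dx":0.001,"dy":-0.0003,"dz":-0.0155,"wx":0,"wy":0,"wz":0},{"gripper":0,"dx":0.003,"dy":-0.0008,"dz":-0.0205,"wx":0,"wy":0,"wz":0},{"gripper":0,"dx":0.005,"dy":-0.0014,"dz":-0.025,"wx":0,"wy":0,"wz":0}]' 
python3 -m inch '[{"gripper":0,"dx":0.002,"dy":-0.0006,"dz":-0.003,"wx":0,"wy":0,"wz":0},{"gripper":0,"dx":-0.0115,"dy":0.0034,"dz":0.004,"wx":0,"wy":0,"wz":0},{"gripper":0,"dx":-0.0134,"dy":0.0039,"dz":0.036,"wx":0,"wy":0,"wz":0},{"gripper":0,"dx":-0.0115,"dy":0.0034,"dz":0.076,"wx":0,"wy":0,"wz":0},{"gripper":0,"dx":-0.004,"dy":0.001,"dz":0.098,"wx":0,"wy":0,"wz":0}]' 
```

```text
clock: 15.87
eef_pos: [560.3, 98.1, 145.1]
eef_rot: [-3.14, -0.004, 2.859]
wrist_force: [-0.3, 0.1, -0.1]
finger_gap: 0.2
finger_force: 0.0
clock: 16.28
eef_pos: [526.5, 109.5, 148.8]
eef_rot: [3.139, 0.006, 2.86]
wrist_force: [2.3, -1.6, 6.5]
finger_gap: 0.4
finger_force: 3.1
clock: 16.7
eef_pos: [512.7, 113.4, 126.0]
eef_rot: [3.14, 0.001, 2.861]
wrist_force: [-7.7, 0.7, 8.8]
finger_gap: 0.6
finger_force: 4.8
clock: 17.12
eef_pos: [516.6, 112.0, 99.8]
eef_rot: [-3.141, -0.003, 2.861]
wrist_force: [-11.9, 1.8, 3.6]
finger_gap: 0.3
finger_force: 5.5
clock: 17.53
eef_pos: [514.1, 113.0, 202.3]
eef_rot: [3.139, 0.005, 2.861]
wrist_force: [0.2, -0.2, 0.9]
finger_gap: 0.6
finger_force: 0.0
```

```bash

python3 -m inch '[{"gripper":0,"dx":-0.018,"dy":-0.036,"dz":0,"wx":0,"wy":0,"wz":0},{"gripper":0,"dx":-0.036,"dy":-0.072,"dz":0,"wx":0,"wy":0,"wz":0},{"gripper":0,"dx":-0.054,"dy":-0.108,"dz":0,"wx":0,"wy":0,"wz":0},{"gripper":0,"dx":-0.071,"dy":-0.144,"dz":0,"wx":0,"wy":0,"wz":0},{"gripper":0,"dx":-0.071,"dy":-0.144,"dz":-0.03,"wx":0,"wy":0,"wz":0}]'
python3 -m inch '[{"gripper":0,"dx":0,"dy":0,"dz":-0.03,"wx":0,"wy":0,"wz":0},{"gripper":0,"dx":0,"dy":0,"dz":-0.06,"wx":0,"wy":0,"wz":0},{"gripper":0,"dx":0,"dy":0,"dz":-0.075,"wx":0,"wy":0,"wz":0},{"gripper":0,"dx":0.006,"dy":-0.0145,"dz":-0.075,"wx":0,"wy":0,"wz":0},{"gripper":0,"dx":0.006,"dy":-0.0145,"dz":-0.075,"wx":0,"wy":0,"wz":0}]'
python3 -m inch '[{"gripper":0,"dx":0.002,"dy":-0.0036,"dz":0,"wx":0,"wy":0,"wz":0},{"gripper":0,"dx":0.0044,"dy":-0.0072,"dz":0,"wx":0,"wy":0,"wz":0},{"gripper":0,"dx":0.007,"dy":-0.0106,"dz":0,"wx":0,"wy":0,"wz":0},{"gripper":0,"dx":0.0097,"dy":-0.014,"dz":0,"wx":0,"wy":0,"wz":0},{"gripper":0,"dx":0.0097,"dy":-0.014,"dz":0,"wx":0,"wy":0,"wz":0}]'
python3 -m inch '[{"gripper":0,"dx":0.0029,"dy":-0.0032,"dz":0,"wx":0,"wy":0,"wz":0},{"gripper":0,"dx":0.0061,"dy":-0.0063,"dz":0,"wx":0,"wy":0,"wz":0},{"gripper":0,"dx":0.0095,"dy":-0.0091,"dz":0,"wx":0,"wy":0,"wz":0},{"gripper":0,"dx":0.0129,"dy":-0.0118,"dz":0,"wx":0,"wy":0,"wz":0},{"gripper":0,"dx":0.0129,"dy":-0.0118,"dz":0,"wx":0,"wy":0,"wz":0}]'
python3 -m inch '[{"gripper":0,"dx":0.0037,"dy":-0.0025,"dz":0,"wx":0,"wy":0,"wz":0},{"gripper":0,"dx":0.0074,"dy":-0.0048,"dz":0,"wx":0,"wy":0,"wz":0},{"gripper":0,"dx":0.0107,"dy":-0.0066,"dz":0,"wx":0,"wy":0,"wz":0},{"gripper":0,"dx":0.0138,"dy":-0.0083,"dz":0,"wx":0,"wy":0,"wz":0},{"gripper":0,"dx":0.0138,"dy":-0.0083,"dz":0,"wx":0,"wy":0,"wz":0}]'
```

```text
clock: 17.95
eef_pos: [443.4, -35.8, 172.1]
eef_rot: [3.141, 0.01, 2.857]
wrist_force: [2.4, 1.0, 0.0]
finger_gap: 0.4
finger_force: 0.0
clock: 18.37
eef_pos: [449.8, -46.9, 92.3]
eef_rot: [-3.142, 0.001, 2.86]
wrist_force: [-0.2, 1.1, 0.2]
finger_gap: 0.8
finger_force: 0.0
clock: 18.78
eef_pos: [460.0, -60.8, 91.8]
eef_rot: [-3.142, 0.001, 2.86]
wrist_force: [-0.6, 0.5, 0.0]
finger_gap: 0.8
finger_force: 0.0
clock: 19.2
eef_pos: [472.9, -72.7, 91.3]
eef_rot: [-3.141, 0.0, 2.86]
wrist_force: [0.1, 0.3, -0.5]
finger_gap: 0.3
finger_force: 0.0
clock: 19.62
eef_pos: [486.2, -80.5, 91.1]
eef_rot: [3.142, -0.001, 2.86]
wrist_force: [-3.3, 2.8, 0.6]
finger_gap: 0.6
finger_force: 1.7
```

```bash

python3 -m inch '[{"gripper":0,"dx":0.003,"dy":-0.0015,"dz":0,"wx":0,"wy":0,"wz":0},{"gripper":0,"dx":0.006,"dy":-0.0029,"dz":0,"wx":0,"wy":0,"wz":0},{"gripper":0,"dx":0.006,"dy":-0.0029,"dz":0,"wx":0,"wy":0,"wz":0},{"gripper":0,"dx":0.006,"dy":-0.0029,"dz":0,"wx":0,"wy":0,"wz":0},{"gripper":0,"dx":0.006,"dy":-0.0029,"dz":0,"wx":0,"wy":0,"wz":0}]'
python3 -m inch '[{"gripper":0,"dx":0.0032,"dy":-0.0012,"dz":0,"wx":0,"wy":0,"wz":0},{"gripper":0,"dx":0.0063,"dy":-0.0023,"dz":0,"wx":0,"wy":0,"wz":0},{"gripper":0,"dx":0.0063,"dy":-0.0023,"dz":0,"wx":0,"wy":0,"wz":0},{"gripper":0,"dx":0.0063,"dy":-0.0023,"dz":0,"wx":0,"wy":0,"wz":0},{"gripper":0,"dx":0.0063,"dy":-0.0023,"dz":0,"wx":0,"wy":0,"wz":0}]'
python3 - <<'E'
import cv2
from h import *
s=manip.read_state();print(theta(s["eef_pos"]))
b=manip.camera("scene")[120:220,185:310]
cv2.imwrite("pics/c5.png",cv2.resize(b,(625,500),interpolation=3))
for t in np.arange(.9,1.7,.1): print(t.round(1),((proj("scene",w(V,lev(t,103)))-[185,120])*5).round(),((proj("scene",w(V,lev(t,75)))-[185,120])*5).round())
E
```

```text
clock: 20.03
eef_pos: [491.6, -83.1, 91.0]
eef_rot: [3.142, -0.002, 2.86]
wrist_force: [-4.5, 4.5, -0.8]
finger_gap: 0.3
finger_force: 2.6
clock: 20.45
eef_pos: [497.7, -85.4, 90.8]
eef_rot: [-3.142, -0.003, 2.86]
wrist_force: [-5.8, 2.9, 0.4]
finger_gap: 0.4
finger_force: 3.2
1.4000000000000001
0.9 [ 87. 258.] [147. 258.]
1.0 [ 86. 271.] [147. 268.]
1.1 [ 88. 285.] [148. 278.]
1.2 [ 92. 299.] [151. 288.]
1.3 [ 98. 313.] [156. 297.]
1.4 [107. 326.] [163. 307.]
1.5 [118. 339.] [171. 316.]
1.6 [130. 351.] [180. 324.]
```

View pics/c5.png

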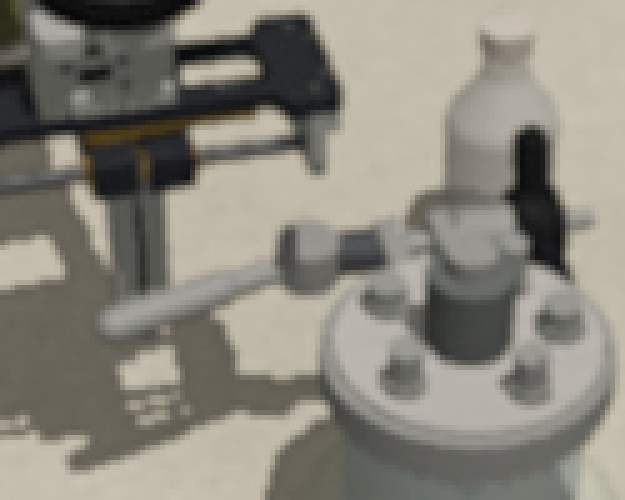

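The lever tip is at (107,322) in the crop, so about 1.37 rad. The force rose from 4.3 N at 1.2 to 6.5 N at 1.4, so the bite began at about 1.0 to 1.1 rad, as wanted. Closing the lever.

```bash

python3 -m inch '[{"gripper":0,"dx":0.0033,"dy":-0.001,"dz":0,"wx":0,"wy":0,"wz":0},{"gripper":0,"dx":0.0066,"dy":-0.0018,"dz":0,"wx":0,"wy":0,"wz":0},{"gripper":0,"dx":0.01,"dy":-0.0025,"dz":0,"wx":0,"wy":0,"wz":0},{"gripper":0,"dx":0.0135,"dy":-0.003,"dz":0,"wx":0,"wy":0,"wz":0},{"gripper":0,"dx":0.0135,"dy":-0.003,"dz":0,"wx":0,"wy":0,"wz":0}]'
python3 -m inch '[{"gripper":0,"dx":0.0035,"dy":-0.0004,"dz":0,"wx":0,"wy":0,"wz":0},{"gripper":0,"dx":0.0071,"dy":-0.0006,"dz":0,"wx":0,"wy":0,"wz":0},{"gripper":0,"dx":0.0108,"dy":-0.0006,"dz":0,"wx":0,"wy":0,"wz":0},{"gripper":0,"dx":0.0144,"dy":-0.0005,"dz":0,"wx":0,"wy":0,"wz":0},{"gripper":0,"dx":0.0144,"dy":-0.0005,"dz":0,"wx":0,"wy":0,"wz":0}]'
python3 -m inch '[{"gripper":0,"dx":0.0037,"dy":0.0003,"dz":0,"wx":0,"wy":0,"wz":0},{"gripper":0,"dx":0.0074,"dy":0.0009,"dz":0,"wx":0,"wy":0,"wz":0},{"gripper":0,"dx":0.0111,"dy":0.0017,"dz":0,"wx":0,"wy":0,"wz":0},{"gripper":0,"dx":0.0148,"dy":0.0026,"dz":0,"wx":0,"wy":0,"wz":0},{"gripper":0,"dx":0.0148,"dy":0.0026,"dz":0,"wx":0,"wy":0,"wz":0}]'
python3 -m inch '[{"gripper":0,"dx":0.0037,"dy":0.0011,"dz":0,"wx":0,"wy":0,"wz":0},{"gripper":0,"dx":0.0073,"dy":0.0024,"dz":0,"wx":0,"wy":0,"wz":0},{"gripper":0,"dx":0.011,"dy":0.0039,"dz":0,"wx":0,"wy":0,"wz":0},{"gripper":0,"dx":0.0144,"dy":0.0057,"dz":0,"wx":0,"wy":0,"wz":0},{"gripper":0,"dx":0.0144,"dy":0.0057,"dz":0,"wx":0,"wy":0,"wz":0}]'
```

```text
clock: 20.92
eef_pos: [511.1, -88.3, 90.6]
eef_rot: [-3.141, -0.004, 2.86]
wrist_force: [-7.5, 4.0, 0.3]
finger_gap: 0.6
finger_force: 3.5
clock: 21.33
eef_pos: [525.7, -89.1, 90.6]
eef_rot: [-3.141, -0.003, 2.86]
wrist_force: [-6.8, 0.3, -0.9]
finger_gap: 0.2
finger_force: 2.7
clock: 21.75
eef_pos: [541.1, -86.7, 90.9]
eef_rot: [-3.141, -0.001, 2.86]
wrist_force: [-3.3, -0.2, -1.4]
finger_gap: 0.2
finger_force: 1.3
clock: 22.17
eef_pos: [556.5, -80.7, 91.6]
eef_rot: [3.141, 0.001, 2.86]
wrist_force: [-0.1, 0.8, -0.4]
finger_gap: 0.5
finger_force: 0.0
```

```bash

python3 -m inch '[{"gripper":0,"dx":0.0015,"dy":0.0015,"dz":0,"wx":0,"wy":0,"wz":0},{"gripper":0,"dx":0.003,"dy":0.003,"dz":0,"wx":0,"wy":0,"wz":0},{"gripper":0,"dx":0.0045,"dy":0.005,"dz":0,"wx":0,"wy":0,"wz":0},{"gripper":0,"dx":0.0045,"dy":0.005,"dz":0,"wx":0,"wy":0,"wz":0},{"gripper":0,"dx":0.0045,"dy":0.005,"dz":0,"wx":0,"wy":0,"wz":0}]'
python3 -m inch '[{"gripper":0,"dx":0.001,"dy":0.001,"dz":0,"wx":0,"wy":0,"wz":0},{"gripper":0,"dx":0.002,"dy":0.002,"dz":0,"wx":0,"wy":0,"wz":0},{"gripper":0,"dx":0.002,"dy":0.002,"dz":0,"wx":0,"wy":0,"wz":0},{"gripper":0,"dx":0.002,"dy":0.002,"dz":0,"wx":0,"wy":0,"wz":0},{"gripper":0,"dx":0.002,"dy":0.002,"dz":0,"wx":0,"wy":0,"wz":0}]'
```

```text
clock: 22.58
eef_pos: [560.1, -75.8, 91.4]
eef_rot: [-3.142, 0.0, 2.86]
wrist_force: [-0.4, -0.1, 0.3]
finger_gap: 0.3
finger_force: 0.0
clock: 23.0
eef_pos: [561.1, -74.8, 91.2]
eef_rot: [-3.14, -0.002, 2.859]
wrist_force: [-7.8, -7.7, 4.1]
finger_gap: 0.7
finger_force: 5.4
```

The push has met the firm stop (11 N). Back off, lift clear and check.

```bash

python3 -m inch '[{"gripper":0,"dx":-0.006,"dy":-0.007,"dz":0,"wx":0,"wy":0,"wz":0},{"gripper":0,"dx":-0.012,"dy":-0.014,"dz":0.01,"wx":0,"wy":0,"wz":0},{"gripper":0,"dx":-0.012,"dy":-0.014,"dz":0.045,"wx":0,"wy":0,"wz":0},{"gripper":0,"dx":-0.012,"dy":-0.014,"dz":0.08,"wx":0,"wy":0,"wz":0},{"gripper":0,"dx":-0.012,"dy":-0.014,"dz":0.12,"wx":0,"wy":0,"wz":0}]'
python3 -m inch '[{"gripper":0,"dx":-0.03,"dy":0,"dz":0.02,"wx":0,"wy":0,"wz":0},{"gripper":0,"dx":-0.06,"dy":0,"dz":0.03,"wx":0,"wy":0,"wz":0},{"gripper":0,"dx":-0.09,"dy":0,"dz":0.03,"wx":0,"wy":0,"wz":0},{"gripper":0,"dx":-0.12,"dy":0,"dz":0.03,"wx":0,"wy":0,"wz":0},{"gripper":0,"dx":-0.15,"dy":0,"dz":0.03,"wx":0,"wy":0,"wz":0}]'
python3 - <<'E'
import cv2
from h import *
cv2.imwrite("pics/c6.png",cv2.resize(manip.camera("scene")[110:290,120:400],(784,504),interpolation=3))
for t in (2.0,2.15,2.27): print(t,((proj("scene",w(V,lev(t,103)))-[120,110])*2.8).round())
E
```

```text
clock: 23.42
eef_pos: [549.0, -88.3, 212.8]
eef_rot: [3.141, -0.001, 2.859]
wrist_force: [-0.2, 0.1, 0.7]
finger_gap: 0.8
finger_force: 0.0
clock: 23.83
eef_pos: [398.3, -88.0, 242.0]
eef_rot: [3.142, 0.001, 2.86]
wrist_force: [0.3, -0.3, 0.6]
finger_gap: 0.3
finger_force: 0.0
2.0 [294. 246.]
2.15 [312. 251.]
2.27 [327. 253.]
```

View pics/c6.png

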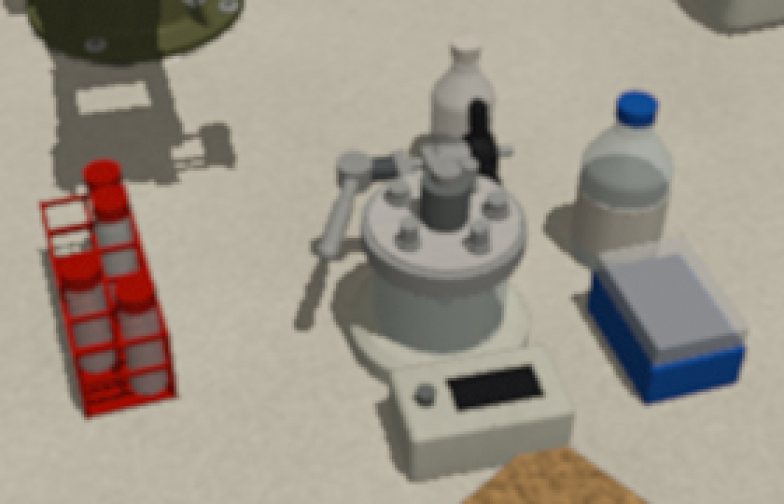

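The lever lies beside the jar with its tip at (328,248), as predicted for 2.27 rad (327,253), and it stayed there once released. Bystanders are untouched.

```bash
python3 -c "
from cell import manip
print(manip.sign_off())"
```

```text
the job is handed in; nothing more can be done
None
```

I tightened the nut about 1.6 turns, so the lever began to bite near midway (about 1.0–1.1 rad, judged by force). I then swung it to its closed stop, where it stayed; the bottles, tip box and tube rack were not touched, and the job is handed in at about 24 s, with no verdict returned.

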